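# Probe check shown to the camera

## Robot

A 6-joint arm with a two-finger parallel gripper is mounted at the origin on a cart in front of the work surface, level with it; the furniture and walls round the work are solid. World frame = base frame: x ahead of the robot, y to its left, z up, the work surface at z = 0. Lengths are in m, angles in degrees, forces in N, time in s.
With the tool pointing down it reaches from about 0.25 to 0.725 m from the base axis. Payload 9.7 kg.
Tool frame: the origin (TCP) lies on the mounting face of the last link; the fingertips stand 173 mm ahead of it and the grasp point (between the pads) lies 155 mm ahead of it; z points along the fingers, y is the line along which they close (so a half turn about z gives the same grasp; the last joint's range is limited). The gripper opens to 85 mm and grips with 20 to 120 N. Pads are 22 mm wide; open, the fingers measure 114 mm over their backs; the gripper's body (76 mm by 85 mm) begins 54 mm behind the grasp point. The pads swing forward as they close: fully open they stand 13 mm farther back than shut.
Start: joints at [-73.281, 4.979, 10.078, 95.1, 0, 90], TCP at [0.158, -0.527, 0.405] pointing down, gripper open.
Joint ranges: [-179.16, 179.16], [-48.56, 103.87], [-65.8, 70.77], [-126.05, 130.52], [-82.76, 87.17], [-180, 180]. Speed limits (degrees/s): [127.2, 127.2, 147.25, 180, 180, 180].

## Interface

Orientations are given as [roll, pitch, yaw] about the fixed x, y, z axes, in that order (R = Rz(yaw) Ry(pitch) Rx(roll)).
In Python, from workcell import bot, camera, camera_model, outline_of, pinpoint gives the robot as it stands.
- The arm moves only by the tool move_arm, never from a script. Its arguments are lists of equal length, an entry for each row: "jaw": the closure, from 0 (fully open) to 1 (shut); "delta_pos": the shift along the world's x, y, z in m, a list of three; "yaw": the turn about the world's z in rad. In form: {"jaw": [jaw, ...], "delta_pos": [[dx, dy, dz], ...], "yaw": [yaw, ...]}. A call has 1 to 10 rows; each row shifts and turns the commanded pose from where the row before left it; what a row does not reach is not made up. A row lasts 1/12 s, in which the tool goes at most 41.7 mm and 7.16 degrees, less where a joint would pass 70% of its speed; a pose out of reach is approached as far as the arm can. A call with a gripper value outside its range is refused whole. The fingers move at their own pace and stop on an object; "force" is the grip in N (left out, the last holds). Time passes only in rows, so rows that do not move let the fingers close. It gives the time, the measured TCP pose, the force, the opening and the grip force at its end, in the units of the state.
- bot.get_obs(): the state, without advancing time (a new reading comes with each control period).
- camera(name): name is "side" or "top" or "wrist"; returns the picture (480x640x3 uint8, red, green, blue); there is no depth.
- camera_model(name): a dict with "fx", "fy", "cx", "cy" (pixels), "R" (3x3) and "t" (3): a world point X has camera coordinates R X + t. Camera axes: x right, y down, z forward; pixel columns grow to the right and rows downward; lengths in m; the calibration is good to about 2 mm. A picture is of the moment at which its call begins: read the wrist's pose just before it. camera_model takes no time and is no camera call; for the wrist camera it gives the pose at the moment of the call.
- bot.job_done(): hands the job in; it is judged then, once.
Trained networks look in the newest picture that a camera, given by its name, has taken for a name from the list of things; names that differ only in an ending like _2 or _b are one class to them, and where a whole thing is asked for, a point or a joint stands for the part that bears it (a point fixed in the world has none). Each returns a list of dicts, best first, with "confidence" (0 to 1); they miss things now and then, are a little off and sometimes report something else, mostly with a low value. They report only what shows in the picture. A call takes as long as a camera call. They do not tell look-alikes from the thing itself.
- outline_of(camera, thing): "mask" (480x640 bool, what is visible of it) and "xy" ([column, row] in pixels, amid what is visible of it).
- pinpoint(camera, thing): "xy" ([column, row] in pixels: a listed point, or the origin of a listed thing).
The state is a dict: "time": time; "q": joint angles; "qd": joint speeds; "joint_efforts": joint torques, N m; "ee_pos": TCP position; "tcp_rot": TCP orientation; "wrist_force": force on the tool from outside, world axes, zero at the start; "torque": the same for the moment, N m; "opening": finger opening in m; "grasp_force": force on a finger pad.
Only numpy, scipy, OpenCV 4.12 (cv2) and the standard library are available. Lean on these libraries where they do the work, as an engineer would, in place of code of your own. Each camera call takes 0.05 s, during which the arm holds its last target. There are 200 camera calls.

## Task

Lift the digital probe thermometer out of its rack and dip the tip of its stem into the small open steel pot, well below the rim, without jabbing the pot or shifting it. Then hold the thermometer up in front of the inspection camera, upright, 12 cm from the lens, with its display centred on the lens and squarely facing it. Finish still holding it there in the air, leaving the other two tools in the rack and everything else where it stands.

Things in the scene. Friction and masses are not known exactly. Their poses are not given: they have to be found in the camera images.
- probe: thermometer standing in a rack hole, 60 g: white handle block 14 (x) x 26 (y) x 70 (z) mm, below it a steel stem 4 mm thick, 80 mm long. Origin: centre of the handle's underside, resting on the rack's top; z up. Dark display low on the -x face, two grey buttons above it. Grip the narrow sides (26 mm, along y) about 50 mm above the origin. Loose in its hole, lifts straight up; heading varies
- display (a point): centre of the thermometer's display, on the -x face, 22 mm above the handle's underside; axes as the thermometer's
- tip (a point): point of the thermometer's stem, 80 mm below the handle's underside
- rack: aluminium rack fixed on the worktop, 60 (x) x 215 (y) x 100 (z) mm: a perforated 12 mm top on two end panels. Origin at the centre of its underside. Three 9 mm through holes on the top's centre line at y = -75, 0, +75 mm, each holding one tool; which tool is in which hole varies
- tester: cake tester in the rack: turned round wooden handle up to 22 mm thick, 64 mm tall, on the same steel stem. Origin at the handle's underside, z up. To be left in the rack
- skewer: steel skewer in the rack with an upright ring of 36 mm across on a round collar, 43 mm tall, on the same stem. Origin at the collar's underside, z up. To be left in the rack
- pot: small open round steel pot standing loose on the worktop, 74 mm across the rim, 55 mm tall, wall and floor 3 to 5 mm thick, empty, 250 g. Origin at the centre of its underside, z up
- lens (a point): centre of the front glass of the black inspection camera on a post. The camera looks along this point's own -x axis (level); z up. Height varies, 150 to 190 mm above the worktop. Housing 54 mm wide, 42 mm high; the post behind it ends 215 mm above the worktop, on a fixed round foot 90 mm across
- shaker: shaker, 44 mm across, 90 mm tall, bystander; origin under its centre
- cup_a: white ribbed plastic cup upside down, 70 mm across, 60 mm tall, bystander; origin under its centre
- cup_b: second such cup upside down, bystander; origin under its centre
- glass: clear tumbler upside down, 70 mm across, 98 mm tall, bystander; origin under its centre
- creamer_a: single creamer pod, 38 x 45 x 21 mm, bystander; origin under its centre
- creamer_b: another creamer pod, 38 x 45 x 21 mm, bystander; origin under its centre
- fork: steel fork lying flat, 200 x 27 x 14 mm, bystander; origin under its centre, long along x
- turner: wooden turner lying flat, 298 x 61 x 15 mm, bystander; origin under its centre, long along x
Mind the look-alikes: they are no part of the job. Leave any yellow look-alike of the part that bears lens alone.

How it is judged:
By the outcome, as a careful person would: the job done as asked, in the order asked, and still so for the second after the job is handed in, while the arm keeps its last pose, push and grip.
It also fails if it takes over 45 s, if anything falls off the work surface, if the arm or the gripper's body presses on something with over 40 N, if the wrist force passes 120 N, or if a joint passes its speed limit or range.

## Working session

There is one attempt and no reset: what is moved stays moved. The work goes in short steps, Python scripts to look and compute and a tool call to move; the robot and the scene stay as the last step left them, time stands still between calls to the robot, and variables do not carry over. Pictures are saved under pics/ and viewed, at most 10 in all, crops included, and the job is handed in when it is done.

Besides the shell and the picture viewer there is one more tool, called by a JSON object that holds its "method" and its "body". move_arm: Moves the arm, as the interface text tells. Its arguments: {"type":"object","properties":{"jaw":{"type":"array"},"delta_pos":{"type":"array"},"yaw":{"type":"array"},"force":{"type":"number"}},"required":["jaw","delta_pos","yaw"]}

```bash
ls; mkdir -p pics
cat > h.py <<'E'
import numpy as np, cv2
from workcell import bot, camera, camera_model, outline_of, pinpoint
def snap(n,f):
    m=camera_model(n); im=camera(n); cv2.imwrite('pics/'+f,im[:,:,::-1]); return im,m
def ray(m,xy):
    R=np.array(m['R']);t=np.array(m['t'])
    d=R.T@np.array([(xy[0]-m['cx'])/m['fx'],(xy[1]-m['cy'])/m['fy'],1]); return -R.T@t,d/np.linalg.norm(d)
def tri(rs):
    A=sum(np.eye(3)-np.outer(d,d) for o,d in rs);b=sum((np.eye(3)-np.outer(d,d))@o for o,d in rs)
    p=np.linalg.solve(A,b); return p,[np.linalg.norm((np.eye(3)-np.outer(d,d))@(p-o)) for o,d in rs]
def atz(m,xy,z):
    o,d=ray(m,xy); return o+d*(z-o[2])/d[2]
def proj(m,X):
    c=np.array(m['R'])@np.array(X)+np.array(m['t']); return np.array([m['fx']*c[0]/c[2]+m['cx'],m['fy']*c[1]/c[2]+m['cy']])
E
python3 - <<'E'
from h import *
np.set_printoptions(precision=3,suppress=True)
print(bot.get_obs())
for n in ['side','top']:
    im,m=snap(n,n+'0.png'); print(n,-np.array(m['R']).T@m['t'],np.array(m['R'])[2],m['fx'])
    for th in ['probe','display','tip','rack','tester','skewer','pot','lens']:
        print(th,[(np.round(r['xy'],1),round(r['confidence'],2)) for r in pinpoint(n,th)])
E
```

```text
pics
{'time': 0.0, 'q': array([-73.281,   5.01 ,  10.034,  95.1  ,   0.002,  90.001]), 'qd': array([-0.04 , -0.085, -0.084,  0.005,  0.076,  0.095]), 'joint_efforts': array([  0.002, -52.04 ,  46.48 ,   0.017,   0.   ,   0.   ]), 'ee_pos': array([ 0.158, -0.527,  0.404]), 'tcp_rot': array([-179.924,   -0.002,   16.718]), 'wrist_force': array([ 0.04 , -0.125, -0.346]), 'torque': array([-0.049, -0.037,  0.034]), 'grasp_force': 0.0, 'opening': 0.0851476223061825}
side [0.602 0.856 0.589] [ 0.001 -0.89  -0.456] 482.12604496648237
probe [(array([362.8, 272.7]), 0.69), (array([402.1, 316. ]), 0.69)]
display [(array([367.5, 263.4]), 0.82)]
tip [(array([363.3, 307.1]), 0.85)]
rack [(array([382.3, 340.7]), 0.79)]
tester [(array([383.5, 291.2]), 0.56)]
skewer [(array([401.4, 315. ]), 0.64)]
pot [(array([373.2, 262.8]), 0.9)]
lens [(array([308.9, 200.3]), 0.97), (array([335.6, 177.5]), 0.72)]
top [ 0.419 -0.052  1.239] [ 0.127 -0.004 -0.992] 450.03374429919137
probe [(array([275.6, 254.3]), 0.39)]
display [(array([274.6, 256.3]), 0.55)]
tip []
rack [(array([253.1, 268.3]), 0.9)]
tester [(array([247.2, 266.9]), 0.55), (array([221.9, 282.1]), 0.51)]
skewer [(array([219.8, 283.8]), 0.61)]
pot [(array([362.1, 271.6]), 0.95), (array([277.3, 255.3]), 0.27)]
lens [(array([431.4, 220.8]), 0.95), (array([362.5, 199.2]), 0.8), (array([251.7, 265.3]), 0.61)]
```

View pics/side0.png

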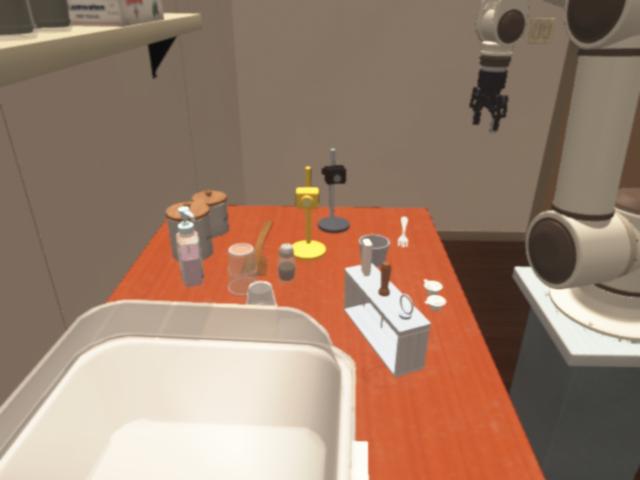

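View pics/top0.png

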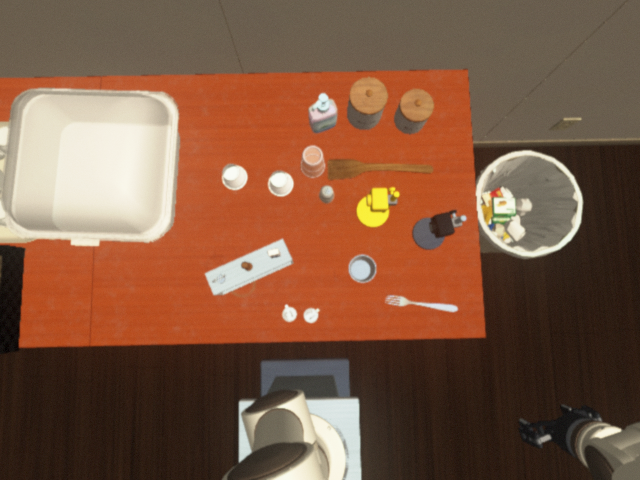

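Black camera (side 335,177; top 443,224) is the target and the yellow one (side 308,197; top 380,200) the look-alike. In the rack: white probe (side 367,258; top 275,254), wooden tester (385,278; 247,266), ring skewer (405,303; 220,280). I choose the white one. Pot is at (374,248; 362,268).

Run:
```python
from h import *
np.set_printoptions(precision=4,suppress=True)
ms,mt,mw=[camera_model(n) for n in('side','top','wrist')]
for n,a,b in [('lens',(335.6,177.5),(431.4,220.8)),('display',(367.5,263.4),(274.6,256.3)),('probe',(362.8,272.7),(275.6,254.3)),('rack',(382.3,340.7),(253.1,268.3)),('skewer',(401.4,315),(219.8,283.8)),('tester',(383.5,291.2),(247.2,266.9)),('pot',(373.2,262.8),(362.1,271.6))]:
    print(n,*tri([ray(ms,a),ray(mt,b)]))
print('wrist',-np.array(mw['R']).T@mw['t'],np.array(mw['R']),mw['fx'],bot.get_obs()['ee_pos'])
for n in('side','top'):
    camera(n)
    for th in['rack','pot','probe','lens']:
        for r in outline_of(n,th)[:3]:
            k=r['mask'].astype(np.uint8);c=max(cv2.findContours(k,0,1)[0],key=len)
            print(n,th,round(r['confidence'],2),r['xy'],cv2.minAreaRect(c))
c=cv2.imread('pics/side0.png')[225:330,325:440];cv2.imwrite('pics/crop1.png',cv2.resize(c,None,fx=5,fy=5,interpolation=2))
```

```text
lens [ 0.591  -0.3364  0.1557] [np.float64(0.0060900311068520525), np.float64(0.006090031106852071)]
display [0.5234 0.0489 0.1199] [np.float64(0.002086777425400995), np.float64(0.002086777425401174)]
probe [0.531  0.0482 0.0983] [np.float64(0.0026154531334500837), np.float64(0.0026154531334502376)]
rack [ 0.4982  0.1211 -0.0085] [np.float64(0.0027485192153287753), np.float64(0.0027485192153288893)]
skewer [0.4662 0.1878 0.0995] [np.float64(0.009871033341358868), np.float64(0.009871033341358951)]
tester [0.4988 0.1198 0.1032] [np.float64(0.0014190409354804718), np.float64(0.0014190409354805393)]
pot [ 0.4877 -0.1816 -0.0119] [np.float64(0.0018759049172056234), np.float64(0.0018759049172057082)]
wrist [ 0.2383 -0.5028  0.3745] [[ 0.2872 -0.9579 -0.0004]
 [-0.9067 -0.272   0.3224]
 [-0.3089 -0.0922 -0.9466]] 357.55605269294415 [ 0.1582 -0.5267  0.4047]
side rack 0.75 [385.8, 324.3] ((386.28997802734375, 315.9502258300781), (126.17807006835938, 61.67463302612305), 53.69550704956055)
side rack 0.72 [333.1, 175.2] ((333.30694580078125, 174.5692901611328), (18.507692337036133, 23.980400085
[... 379 characters left out ...]
 173.4] ((333.5, 174.0), (18.0, 23.0), 90.0)
top rack 0.81 [250.8, 268.0] ((248.80703735351562, 267.9425964355469), (27.385578155517578, 85.98238372802734), 65.37643432617188)
top rack 0.53 [290.1, 317.7] ((289.3500671386719, 313.95001220703125), (14.546475410461426, 15.495159149169922), 18.43494987487793)
top pot 0.63 [442.2, 220.1] ((444.2264099121094, 224.29246520996094), (25.136981964111328, 32.41708755493164), 74.05460357666016)
top pot 0.57 [364.1, 269.7] ((361.5, 269.0), (26.0, 25.0), 90.0)
top lens 0.75 [442.9, 220.1] ((443.91351318359375, 224.2189178466797), (23.600393295288086, 30.879018783569336), 72.89727020263672)
top lens 0.74 [379.2, 196.4] ((381.0, 199.5), (23.0, 30.0), 90.0)
```

View pics/crop1.png

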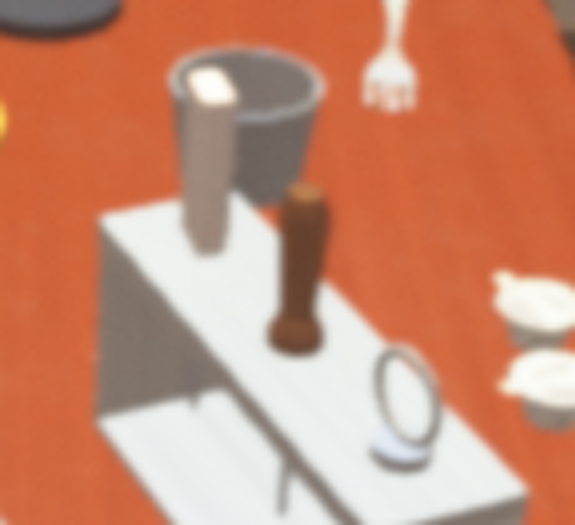

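The crop confirms that the white block is the probe, and that its display faces away from the side camera. Next I move the wrist camera near the rack.

{"method": "move_arm", "body": {"jaw": [0, 0, 0, 0, 0, 0, 0, 0, 0], "delta_pos": [[0.017, 0.033, 0], [0.017, 0.033, 0], [0.017, 0.033, 0], [0.017, 0.033, 0], [0.017, 0.033, 0], [0.017, 0.033, 0], [0.017, 0.033, 0], [0.017, 0.033, 0], [0.017, 0.033, 0]], "yaw": [0, 0, 0, 0, 0, 0, 0, 0, 0]}}

```text
time: 2.15
ee_pos: [0.3114, -0.2281, 0.4049]
tcp_rot: [180.0, -0.0, 16.7]
wrist_force: [-0.1, -0.5, -0.1]
opening: 0.0853
grasp_force: 0.0
```

Run:
```python
from h import *
np.set_printoptions(precision=4,suppress=True)
im,m=snap('wrist','w1.png'); print(bot.get_obs()['ee_pos'])
for th in ['display','pot','lens','rack','probe']:
    print(th,[(np.round(r['xy'],1),round(r['confidence'],2)) for r in pinpoint('wrist',th)])
```

```text
[ 0.3135 -0.2239  0.4052]
display []
pot []
lens [(array([81.8, 55.3]), 0.51)]
rack []
probe []
```

{"method": "move_arm", "body": {"jaw": [0, 0, 0, 0, 0, 0, 0, 0, 0], "delta_pos": [[0.017, 0.033, 0], [0.017, 0.033, 0], [0.017, 0.033, 0], [0.017, 0.033, 0], [0.017, 0.033, 0], [0.017, 0.033, 0], [0.017, 0.033, 0], [0.017, 0.033, 0], [0, 0, 0]], "yaw": [0, 0, 0, 0, 0, 0, 0, 0, 0]}}

```text
time: 3.2
ee_pos: [0.4495, 0.0369, 0.4036]
tcp_rot: [-179.9, 0.0, 16.8]
wrist_force: [-0.3, -1.3, 1.1]
opening: 0.0854
grasp_force: 0.0
```

```bash
python3 - <<'E'
from h import *
np.set_printoptions(precision=4,suppress=True)
im,m=snap('wrist','w2.png'); print(bot.get_obs()['ee_pos'],bot.get_obs()['time'])
for th in ['display','pot','lens','rack','probe','tester','skewer']:
    print(th,[(np.round(r['xy'],1),round(r['confidence'],2)) for r in pinpoint('wrist',th)])
E
python3 -c "
import cv2,numpy as np
cv2.imwrite('pics/w12.png',np.vstack([cv2.resize(cv2.imread('pics/w1.png'),(400,300)),cv2.resize(cv2.imread('pics/w2.png'),(400,300))]))"
```

```text
[0.4486 0.0352 0.4038] 3.25
display []
pot [(array([510.2, 220.4]), 0.82)]
lens []
rack [(array([249.6, 130.2]), 0.76), (array([228.2, 137.7]), 0.27)]
probe [(array([328.1, 121.3]), 0.89)]
tester [(array([226.3, 135.6]), 0.92)]
skewer [(array([127.9, 147.1]), 0.87)]
```

View pics/w12.png

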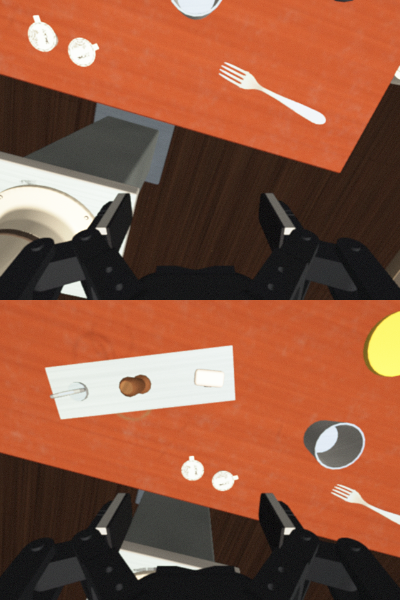

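w2 shows the probe's top at about (334,125) with its long side along the rack, and the pot at about (535,235).

Run:
```python
from h import *
np.set_printoptions(precision=4,suppress=True)
m=camera_model('wrist');im=camera('wrist');print(bot.get_obs()['ee_pos'],bot.get_obs()['q'])
mt=camera_model('top');tim=camera('top')
r=outline_of('wrist','probe')[0];k=r['mask'];print(r['confidence'],k.sum(),im[k].mean(0))
c=max(cv2.findContours(k.astype(np.uint8),0,1)[0],key=len)
P=np.array([atz(m,p[0],.17)[:2] for p in c])
def rect(P):
    (cx,cy),(w,h),a=cv2.minAreaRect((P*1000).astype(np.float32)); return (cx,cy),(w,h),a
print('mask rect mm',rect(P))
# bright-only top
g=im.min(2);x,y=r['xy'];x,y=int(x),int(y);print('gray row',g[y,x-40:x+40:4],'col',g[y-24:y+24:3,x], im[y,x])
rk=outline_of('wrist','rack')[0];c=max(cv2.findContours(rk['mask'].astype(np.uint8),0,1)[0],key=len)
print('rack top',rect(np.array([atz(m,p[0],.1)[:2] for p in c])))
print('probe xy',r['xy'])
for r2 in outline_of('top','probe'): print('top',r2['confidence'],r2['xy'],r2['mask'].sum())
cv2.imwrite('pics/crop2.png',np.hstack([cv2.resize(im[y-50:y+50,x-60:x+60,::-1],(390,325)),cv2.resize(tim[230:280,245:305,::-1],(390,325))]))
for n,mm in(('wrist',m),('top',mt)):
    for r in outline_of(n,'pot'):
        if n=='top' and r['xy'][0]>400: continue
        c=max(cv2.findContours(r['mask'].astype(np.uint8),0,1)[0],key=len)
        P=np.array([atz(mm,p[0],.055)[:2] for p in c]);print(n,'pot',r['confidence'],rect(P),P.min(0),P.max(0),r['xy'])
```

```text
[0.447  0.0332 0.4049] [  4.2535  -8.8788  -3.3685  95.4839  -0.0017 167.643 ]
0.62 1254 [248.504  246.2121 240.0502]
mask rect mm ((528.6444702148438, 48.660701751708984), (14.93542766571045, 25.551555633544922), 16.13368797302246)
gray row [237 238 237 239 238 190 244 251 251 251 251 252 251 252 252 252 251 236
 236 238] col [239 234 235 238 220 239 251 252 251 251 251 251 244 177 236 239] [254 254 251]
rack top ((499.6681823730469, 118.11015319824219), (61.21365737915039, 216.01507568359375), 23.06332778930664)
probe xy [324.9, 116.0]
wrist pot 0.92 ((495.94915771484375, -165.4372100830078), (92.75975799560547, 72.27958679199219), 67.06771087646484) [ 0.4558 -0.2114] [ 0.5281 -0.1172] [528.8, 225.2]
top pot 0.83 ((490.55718994140625, -174.48904418945312), (68.46408081054688, 71.14408874511719), 88.3001480102539) [ 0.4549 -0.2091] [ 0.5262 -0.1399] [364.9, 269.7]
```

View pics/crop2.png

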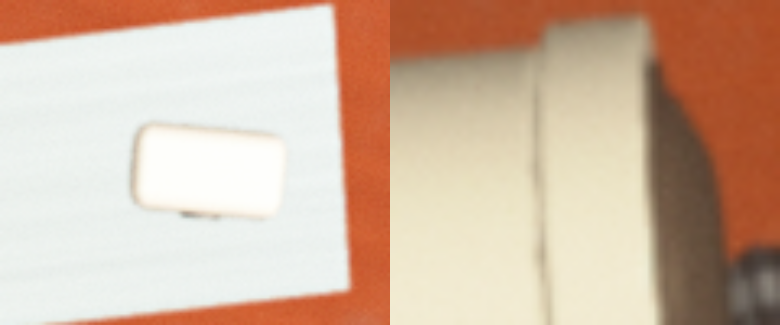

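The buttons protrude on the bottom edge of the probe in the wrist crop, at about (200,215). So the display faces the robot (world -x), heading about 16°. Next is to move above it and check the height.

{"method": "move_arm", "body": {"jaw": [0.4, 0.4, 0.4, 0.4, 0.4], "delta_pos": [[0.027, 0.005, 0], [0.027, 0.005, 0], [0.027, 0.005, 0], [0, 0, 0], [0, 0, 0]], "yaw": [-0.01, 0, 0, 0, 0]}}

```text
time: 4.37
ee_pos: [0.5291, 0.0495, 0.4035]
tcp_rot: [-180.0, 0.1, 16.2]
wrist_force: [-0.2, -0.5, 0.2]
opening: 0.0512
grasp_force: 0.0
```

Run:
```python
from h import *
np.set_printoptions(precision=4,suppress=True)
ms,mt,m=[camera_model(n) for n in('side','top','wrist')]
print('probe top',*tri([ray(ms,(367.5,242)),ray(mt,(274,253))]))
print('pot rim',*tri([ray(ms,(374.6,242)),ray(mt,(361.7,268.5))]))
print(bot.get_obs()['ee_pos'],bot.get_obs()['tcp_rot'],bot.get_obs()['opening'])
im,m=snap('wrist','w3.png')
g=cv2.cvtColor(im,cv2.COLOR_RGB2HSV)
r=outline_of('wrist','probe')
for x in r[:2]: 
    c=max(cv2.findContours(x['mask'].astype(np.uint8),0,1)[0],key=len);P=np.array([atz(m,p[0],.17)[:2]*1000 for p in c],np.float32);print(x['confidence'],x['xy'],cv2.minAreaRect(P))
```

```text
probe top [0.5263 0.0463 0.1654] [np.float64(0.0012142667168424832), np.float64(0.0012142667168423401)]
pot rim [ 0.4904 -0.1741  0.0507] [np.float64(0.0002474746597116475), np.float64(0.00024747465971142435)]
[0.5291 0.0495 0.4035] [-179.9767    0.1221   16.1695] 0.05123366329710612
0.56 [313.2, 244.8] ((538.7347412109375, 50.73187255859375), (32.934566497802734, 25.72352409362793), 11.709148406982422)
```

View pics/w3.png

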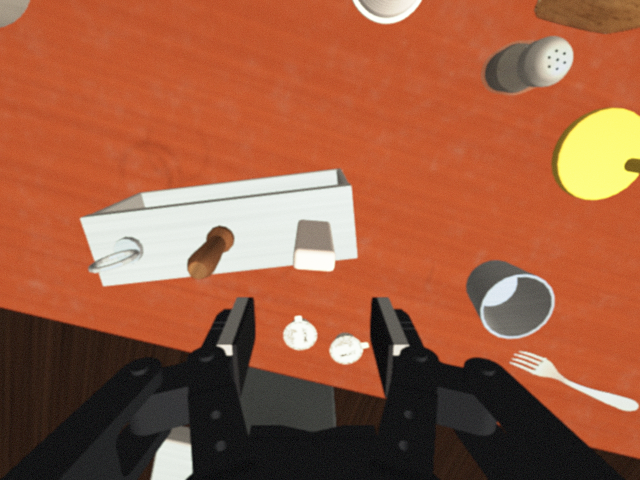

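Probe (top at 315,260) is centred between the fingers and its height agrees. Pot rim is at (517,306). Descend.

{"method": "move_arm", "body": {"jaw": [0.4, 0.4, 0.4, 0.4, 0.4], "delta_pos": [[-0.001, -0.001, -0.025], [0, 0, -0.025], [0, 0, -0.025], [0, 0, -0.025], [0, 0, 0]], "yaw": [0, 0, 0, 0, 0]}}

```text
time: 4.88
ee_pos: [0.5254, 0.048, 0.3006]
tcp_rot: [-179.9, 0.3, 16.1]
wrist_force: [0.2, -0.9, -0.4]
opening: 0.0517
grasp_force: 0.0
```

{"method": "move_arm", "body": {"jaw": [0.7, 0.85, 0.85, 0.85, 0.85, 0.85], "delta_pos": [[0, 0, 0], [0, 0, 0], [0, 0, 0], [0, 0, 0], [0, 0, 0], [0, 0, 0]], "yaw": [0, 0, 0, 0, 0, 0], "force": 40}}

```text
time: 5.38
ee_pos: [0.5275, 0.0483, 0.3069]
tcp_rot: [180.0, -0.2, 16.1]
wrist_force: [-1.4, -0.7, 7.3]
opening: 0.0257
grasp_force: 39.9
```

Run:
```python
from h import *
np.set_printoptions(precision=4,suppress=True)
m=camera_model('wrist');im,_=snap('wrist','w4.png');o=bot.get_obs();print(o['ee_pos'],o['tcp_rot'],o['opening'],o['grasp_force'],o['wrist_force'])
```

```text
[0.5275 0.0483 0.3069] [179.9658  -0.1793  16.1465] 0.025608234933953516 39.93545461446047 [-1.1908 -0.0742  7.7407]
```

{"method": "move_arm", "body": {"jaw": [0.85, 0.85, 0.85, 0.85, 0.85, 0.85, 0.85], "delta_pos": [[0, 0, 0.01], [0, 0, 0.02], [0, 0, 0.02], [0, 0, 0.02], [0, 0, 0.02], [0, 0, 0.02], [0, 0, 0]], "yaw": [0, 0, 0, 0, 0, 0, 0]}}

```text
time: 6.02
ee_pos: [0.5272, 0.0482, 0.4199]
tcp_rot: [179.9, -0.4, 16.1]
wrist_force: [0.7, -0.4, -0.3]
opening: 0.0258
grasp_force: 39.3
```

Run:
```python
from h import *
np.set_printoptions(precision=4,suppress=True)
o=bot.get_obs();print(o['time'],o['ee_pos'],o['tcp_rot'],o['opening'],o['wrist_force'],o['q'])
pr=o['ee_pos']+[0,0,-.205];print('expected origin',pr,'tip',pr-[0,0,.08])
im={};m={}
for n in('side','top','wrist'):
    im[n],m[n]=snap(n,n+'5.png')
    print(n,'exp origin',proj(m[n],pr),'tip',proj(m[n],pr-[0,0,.08]))
    for th in ['probe','tip','pot','lens']:
        print(n,th,[(np.round(r['xy'],1),round(r['confidence'],2)) for r in pinpoint(n,th)])
a=im['side'][190:310,310:440,::-1]; b=im['wrist'][:,:,::-1]
cv2.imwrite('pics/s5.png',np.hstack([cv2.resize(a,(400,370),interpolation=2),cv2.resize(b,(400,370))]))
```

```text
6.0167 [0.5272 0.0482 0.4199] [179.9294  -0.3562  16.146 ] 0.025766628622332158 [ 0.7244 -0.3759 -0.288 ] [  5.2288   2.2719   8.9265  96.2915  -0.0019 169.083 ]
expected origin [0.5272 0.0482 0.2149] tip [0.5272 0.0482 0.1349]
side exp origin [369.0811 218.837 ] tip [366.9705 256.6297]
side probe [(array([363.7, 217.6]), 0.8), (array([336.3, 180.1]), 0.33)]
side tip [(array([362.3, 256.4]), 0.8)]
side pot [(array([370.3, 260.6]), 0.78)]
side lens [(array([335.5, 181. ]), 0.71), (array([308.3, 201.9]), 0.59)]
top exp origin [271.1859 250.0249] tip [274.4005 253.3793]
top probe []
top tip []
top pot [(array([361.1, 270.5]), 0.6), (array([419.6, 304.7]), 0.26)]
top lens [(array([365.8, 200.3]), 0.83), (array([429.7, 224.6]), 0.56)]
wrist exp origin [312.3732 285.2316] tip [312.4122 236.6031]
wrist probe []
wrist tip [(array([311.1, 233. ]), 0.8)]
wrist pot [(array([486. , 280.6]), 0.79)]
wrist lens []
```

View pics/s5.png

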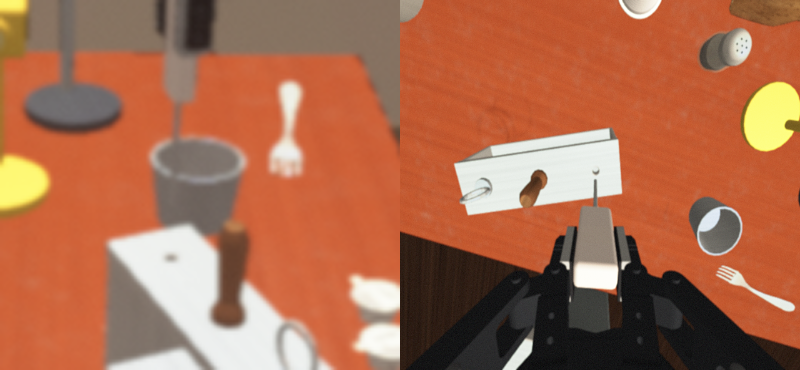

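Probe is clear of its hole. The tip is at (311,233) in the wrist view and (362,256) in the side view. The pot and the other tools are undisturbed.

Run:
```python
from h import *
np.set_printoptions(precision=4,suppress=True)
m={n:camera_model(n) for n in('side','top','wrist')}
print('tip',*tri([ray(m['side'],(362.3,256.4)),ray(m['wrist'],(311.1,233))]))
print('pot origin side/wrist',*tri([ray(m['side'],(370.3,260.6)),ray(m['wrist'],(486,280.6))]))
print('pot origin z0',[atz(m[n],p,0) for n,p in(('side',(370.3,260.6)),('wrist',(486,280.6)),('top',(361.1,270.5)))])
# hue of side handle edges
im=cv2.imread('pics/side5.png')
for y in (205,210,215,235,245): print(y,im[y,350:385].mean(1).astype(int))
w=cv2.imread('pics/wrist5.png')
# stem in wrist
for y in (245,255,265): print(y,w[y,300:325].mean(1).astype(int))
# pot rim ellipse in wrist: inner bright ring via mask
r=outline_of('wrist','pot')
```

```text
tip [0.5336 0.0505 0.1375] [np.float64(0.002932131002191763), np.float64(0.0029321310021916394)]
pot origin side/wrist [ 0.4934 -0.1749  0.0005] [np.float64(0.004795207073705982), np.float64(0.004795207073705931)]
pot origin z0 [array([ 0.4981, -0.1721,  0.    ]), array([ 0.4883, -0.1768,  0.    ]), array([ 0.4883, -0.1775,  0.    ])]
205 [116 117 116 116 115 115 115 115 114 113 114 115 113 114 123 125 114 103
  92  81  66  54  48  48  49  53  57  65  82 100 111 114 115 116 116]
210 [121 119 120 120 121 121 121 120 119 119 120 121 124 131 134 135 136 135
 134 133 132 133 129 124 120 119 119 119 119 119 117 117 118 118 120]
215 [120 119 119 119 120 119 120 119 120 118 120 119 124 130 134 135 136 136
 134 133 133 132 129 121 118 118 120 120 120 120 119 118 118 120 119]
235 [120 119 119 120 119 120 121 121 122 123 127 133 140 146 149 141 124 119
 126 134 136 135 131 130 133 140 145 151 155 152 147 142 138 134 129]
245 [120 119 119 119 120 120 121 120 121 118 120 128 143 153 148 131 115 111
 115 116 117 117 116 117 117 115 116 115 115 116 119 120 121 125 131]
245 [234 233 234 234 232 233 234 236 236 212 143  98  98 101 128 190 231 237
 235 234 236 235 235 234 237]
255 [234 234 234 233 233 230 227 227 219 176 118  99  99 106 123 161 184 192
 184 176 173 171 158 152 148]
265 [117 108 114 113 108 113 109 114 108  98  98  98  98 103 112 127 124 107
 110 114 108 112 112 115 117]
```

The stem pixels (side about 367, wrist about 312) agree with the expected pose, so the probe is centred and upright. Now transit over the pot, turning towards the final heading.

{"method": "move_arm", "body": {"jaw": [0.85, 0.85, 0.85, 0.85, 0.85, 0.85, 0.85, 0.85, 0.85, 0.85], "delta_pos": [[-0.005, -0.028, 0], [-0.005, -0.028, 0], [-0.005, -0.028, 0], [-0.005, -0.028, 0], [-0.005, -0.028, 0], [-0.005, -0.028, 0], [-0.005, -0.028, 0], [-0.004, -0.027, 0], [0, 0, 0], [0, 0, 0]], "yaw": [0.12, 0.12, 0.12, 0.12, 0.12, 0.12, 0.12, 0.12, 0.12, 0]}}

```text
time: 7.65
ee_pos: [0.4879, -0.1761, 0.4146]
tcp_rot: [-180.0, -0.0, 78.2]
wrist_force: [-0.3, -0.4, 0.3]
opening: 0.0254
grasp_force: 39.4
```

Run:
```python
from h import *
np.set_printoptions(precision=4,suppress=True)
o=bot.get_obs();print(o['time'],o['ee_pos'],o['tcp_rot'],o['opening'],o['q'])
pr=o['ee_pos']+[0,0,-.205]
im={};m={}
for n in('side','top','wrist'):
    im[n],m[n]=snap(n,n+'6.png')
    print(n,'tip',proj(m[n],pr-[0,0,.08]),'rim c',proj(m[n],[.489,-.175,.055]),'R',np.array(m[n]['R'])[2])
    for th in ['tip','pot','lens']:
        print(n,th,[(np.round(r['xy'],1),round(r['confidence'],2)) for r in pinpoint(n,th)])
a=im['side'][150:290,270:420,::-1]; b=im['wrist'][:,:,::-1].copy()
for t in np.linspace(0,6.283,40):
    cv2.circle(b,tuple(proj(m['wrist'],[.489+.037*np.cos(t),-.175+.037*np.sin(t),.055]).astype(int)),1,(0,255,0),-1)
cv2.imwrite('pics/s6.png',np.hstack([cv2.resize(a,(320,300),interpolation=2),cv2.resize(b,(480,360))[:300]]) if 0 else np.vstack([cv2.resize(b,(640,480)),]))
```

```text
7.65 [ 0.4879 -0.1761  0.4146] [-179.9911   -0.0024   78.1929] 0.02537799155746257 [-19.8428   0.9002   6.9351  96.0441   0.0011  81.9643]
side tip [377.3945 211.7456] rim c [375.1595 240.2322] R [ 0.0008 -0.8901 -0.4557]
side tip [(array([404.5, 230.4]), 0.69), (array([377.8, 214.2]), 0.61)]
side pot [(array([371.6, 260.1]), 0.74)]
side lens [(array([333.7, 177.5]), 0.73), (array([307.6, 202.9]), 0.62)]
top tip [365.7549 267.6106] rim c [362.2306 269.0276] R [ 0.1269 -0.0036 -0.9919]
top tip []
top pot [(array([359.5, 269. ]), 0.47)]
top lens [(array([365.6, 200.8]), 0.48)]
wrist tip [311.6219 236.5945] rim c [312.5957 210.3645] R [-0.0664 -0.3157 -0.9465]
wrist tip [(array([311.1, 231. ]), 0.66)]
wrist pot [(array([315.4, 198.7]), 0.64), (array([464.6, 406.3]), 0.53)]
wrist lens [(array([311.1, 232.8]), 0.61), (array([555. , 203.8]), 0.57), (array([465.2, 406.5]), 0.5)]
```

View pics/s6.png

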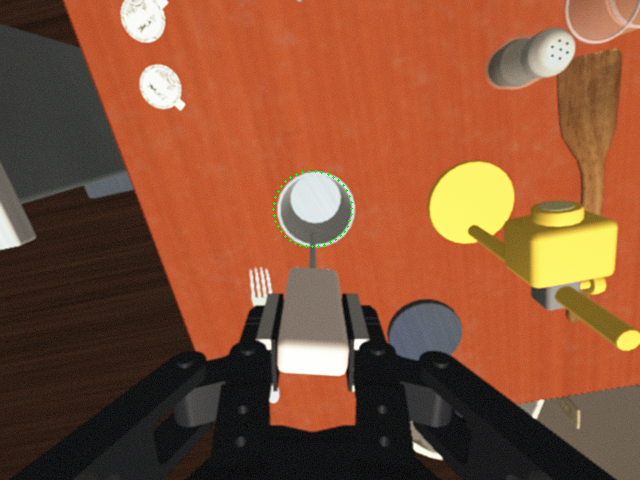

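The rim overlay fits the pot to about 3 px (rim centre about (316,209)), with the stem straight above it. Dip.

{"method": "move_arm", "body": {"jaw": [0.85, 0.85, 0.85, 0.85, 0.85, 0.85, 0.85, 0.85, 0.85], "delta_pos": [[0.003, 0.001, 0], [0, 0, -0.02], [0, 0, -0.02], [0, 0, -0.02], [0, 0, -0.02], [0, 0, -0.014], [0, 0, -0.009], [0, 0, -0.005], [0, 0, 0]], "yaw": [0, 0, 0, 0, 0, 0, 0, 0, 0]}}

```text
time: 9.0
ee_pos: [0.4912, -0.1737, 0.306]
tcp_rot: [-179.9, -0.0, 78.0]
wrist_force: [-0.5, 0.8, -0.6]
opening: 0.0258
grasp_force: 39.5
```

{"method": "move_arm", "body": {"jaw": [0.85, 0.85, 0.85, 0.85], "delta_pos": [[0, 0, 0], [0, 0, 0], [0, 0, 0], [0, 0, 0]], "yaw": [0, 0, 0, 0]}}

```text
time: 9.33
ee_pos: [0.4914, -0.1738, 0.3074]
tcp_rot: [179.9, 0.0, 78.0]
wrist_force: [0.6, 0.4, -0.2]
opening: 0.0256
grasp_force: 39.5
```

Run:
```python
from h import *
np.set_printoptions(precision=4,suppress=True)
im,m=snap('wrist','w7.png');s,ms=snap('side','s7.png')
o=bot.get_obs();print(o['time'],o['ee_pos'],o['tcp_rot'],o['opening'],o['wrist_force'])
print('lens',[(np.round(r['xy'],1),round(r['confidence'],2)) for r in pinpoint('wrist','lens')])
a=s[150:270,290:420,::-1]
cv2.imwrite('pics/d7.png',np.hstack([cv2.resize(a,(400,370),interpolation=2),cv2.resize(im[:,:,::-1],(400,370))]))
```

```text
9.4333 [ 0.4913 -0.1738  0.3071] [179.9632   0.005   78.0233] 0.026023319784880216 [-0.7199 -0.1876 -0.4673]
lens []
```

View pics/d7.png

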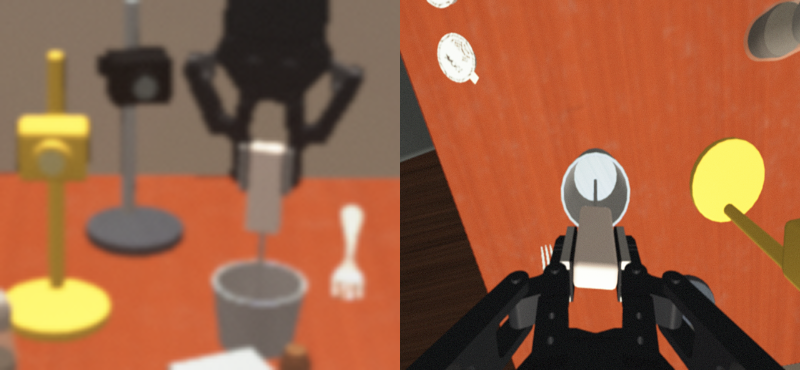

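The tip is well inside the pot, below the rim, and the pot is unmoved. The black camera's lens is at about (338,178) in the side view, turned slightly towards -x. Next: lift and look at it from above.

{"method": "move_arm", "body": {"jaw": [0.85, 0.85, 0.85, 0.85, 0.85, 0.85], "delta_pos": [[0, 0, 0.015], [0, 0, 0.025], [0, 0, 0.025], [0, 0, 0.025], [0, 0, 0.023], [0, 0, 0.015]], "yaw": [0, 0, 0, 0, 0, 0]}}

```text
time: 9.98
ee_pos: [0.4911, -0.1737, 0.4373]
tcp_rot: [179.9, 0.0, 78.0]
wrist_force: [1.0, -0.7, -0.1]
opening: 0.0259
grasp_force: 39.5
```

{"method": "move_arm", "body": {"jaw": [0.85, 0.85, 0.85, 0.85, 0.85, 0.85, 0.85, 0.85, 0.85, 0.85], "delta_pos": [[0.001, -0.011, 0], [0.001, -0.011, 0], [0.001, -0.011, 0], [0.001, -0.011, 0], [0.001, -0.011, 0], [0.001, -0.011, 0], [0.001, -0.011, 0], [0.001, -0.011, 0], [0.001, -0.01, 0], [0, -0.01, 0]], "yaw": [-0.12, -0.12, -0.12, -0.12, -0.12, -0.12, -0.12, -0.12, -0.12, -0.12]}}

```text
time: 10.82
ee_pos: [0.5003, -0.2823, 0.4346]
tcp_rot: [-180.0, -0.0, 8.9]
wrist_force: [0.2, -0.0, -0.9]
opening: 0.0258
grasp_force: 39.5
```

{"method": "move_arm", "body": {"jaw": [0.85, 0.85, 0.85], "delta_pos": [[0, 0, 0], [0, 0, 0], [0, 0, 0]], "yaw": [0, 0, 0]}}

```text
time: 11.07
ee_pos: [0.5002, -0.2814, 0.4347]
tcp_rot: [-180.0, 0.0, 9.5]
wrist_force: [-0.9, 0.2, 0.4]
opening: 0.0257
grasp_force: 39.5
```

Run:
```python
from h import *
np.set_printoptions(precision=4,suppress=True)
im,m=snap('wrist','w8.png')
o=bot.get_obs();print(o['time'],o['ee_pos'],o['tcp_rot'],o['opening'],o['wrist_force'])
print('lens',[(np.round(r['xy'],1),round(r['confidence'],2)) for r in pinpoint('wrist','lens')])
for r in outline_of('wrist','lens'): 
    c=max(cv2.findContours(r['mask'].astype(np.uint8),0,1)[0],key=len);print(r['confidence'],r['xy'],cv2.minAreaRect(c))
print('guess',proj(m,[.591,-.336,.156]))
```

```text
11.1167 [ 0.5002 -0.2813  0.4348] [-179.9967   -0.0074    9.4714] 0.025973931586009514 [-0.2629  0.6699 -0.2783]
lens [(array([413.7, 136.1]), 0.82)]
0.91 [246.9, 10.6] ((253.5, 18.0), (36.0, 117.0), 90.0)
0.6 [466.0, 130.4] ((470.47662353515625, 133.0621337890625), (91.16053771972656, 126.13436126708984), 84.03550720214844)
guess [416.6339 121.5827]
```

View pics/w8.png

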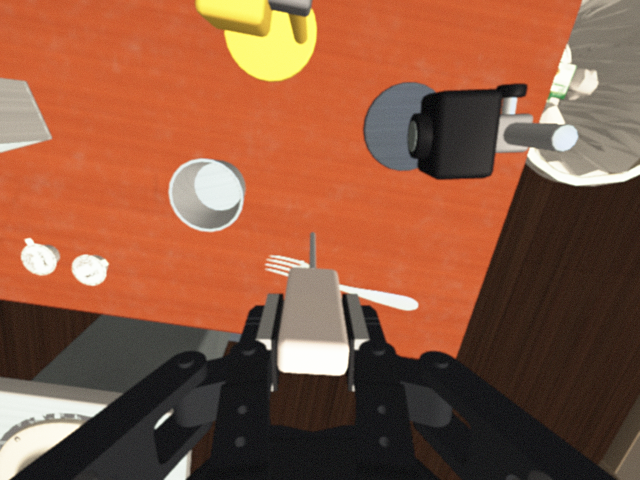

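The black camera is seen from above: lens front about (414,136), housing about (437–500, 90–178), post top at (565,138). Next I fit its edges numerically and shift for parallax.

```bash
cat >> h.py <<'E'
def lensview(tag):
    m=camera_model('wrist'); P=[]
    for i in range(3):
        im=camera('wrist'); P+=[r['xy'] for r in pinpoint('wrist','lens')[:1]]
    np.savez(f'v{tag}.npz',im=im,P=np.array(P),R=m['R'],t=m['t'],k=[m['fx'],m['fy'],m['cx'],m['cy']])
    print(tag,np.round(P,1)); return im,m
E
python3 - <<'E'
from h import *
np.set_printoptions(precision=4,suppress=True)
im,m=lensview('a')
g=im.max(2).astype(int)
reg=np.zeros_like(g,bool);reg[75:195,395:520]=1
D=((g<75)&reg).astype(np.uint8)
n,l,s,_=cv2.connectedComponentsWithStats(D);k=l==1+np.argmax(s[1:,4]);print(s[1+np.argmax(s[1:,4])])
def hd(pts,z=.19):
    W=np.array([atz(m,p,z) for p in pts])[:,:2]
    v=cv2.fitLine(W.astype(np.float32),cv2.DIST_HUBER,0,1e-4,1e-4).ravel();return np.degrees(np.arctan2(v[1],v[0])),W.mean(0)
up=[(x,np.argmax(k[:,x])) for x in range(446,492)]
lo=[(x,479-np.argmax(k[::-1,x])) for x in range(446,488)]
bk=[(639-np.argmax(k[y,::-1]),y) for y in list(range(100,115))+list(range(150,172))]
for nm,p in(('up',up),('lo',lo),('bk',bk)): print(nm,hd(p),p[::8])
E
```

```text
a [[412.1 137.6]
 [411.1 135.9]
 [408.7 134.6]]
[ 407   84  113   95 7252]
up (np.float32(-77.907906), array([ 0.6108, -0.3509])) [(446, np.int64(91)), (454, np.int64(91)), (462, np.int64(90)), (470, np.int64(90)), (478, np.int64(90)), (486, np.int64(89))]
lo (np.float32(-78.56957), array([ 0.5644, -0.3642])) [(446, np.int64(177)), (454, np.int64(177)), (462, np.int64(177)), (470, np.int64(177)), (478, np.int64(176)), (486, np.int64(175))]
bk (np.float32(11.111699), array([ 0.5877, -0.3738])) [(np.int64(500), 100), (np.int64(499), 108), (np.int64(493), 151), (np.int64(492), 159), (np.int64(491), 167)]
```

{"method": "move_arm", "body": {"jaw": [0.85, 0.85, 0.85, 0.85, 0.85], "delta_pos": [[0, 0.03, 0], [0, 0.03, 0], [0, 0.03, 0], [0, 0.03, 0], [0, 0, 0]], "yaw": [0, 0, 0, 0, 0]}}

```text
time: 11.93
ee_pos: [0.4999, -0.1581, 0.4353]
tcp_rot: [-179.9, -0.1, 9.5]
wrist_force: [-1.5, -0.1, -1.1]
opening: 0.0259
grasp_force: 39.6
```

Run:
```python
from h import *
np.set_printoptions(precision=4,suppress=True)
lensview('b'); print(bot.get_obs()['ee_pos'])
rs=[]
for t in 'ab':
    d=np.load(f'v{t}.npz');k=d['k'];m=dict(R=d['R'],t=d['t'],fx=k[0],fy=k[1],cx=k[2],cy=k[3])
    rs.append(ray(m,np.median(d['P'],0)))
print('lens ab',*tri(rs))
ms=camera_model('side');mt=camera_model('top')
side=[]
for i in range(3):
    camera('side');side+=[r['xy'] for r in pinpoint('side','lens') if r['xy'][0]>322][:1]
print(np.round(side,1)); s=np.median(side,0)
print('a+side',*tri([rs[0],ray(ms,s)]));print('abs',*tri(rs+[ray(ms,s)]))
print('a+side338', *tri([rs[0],ray(ms,(337.8,178.5))]))
```

```text
b [[392.5   4.1]
 [389.3   5.3]
 [382.3   4.5]]
[ 0.5003 -0.1626  0.4345]
lens ab [ 0.5618 -0.1719  0.5673] [np.float64(0.05457758634474772), np.float64(0.05457758634474776)]
[[332.7 177.1]
 [335.3 176.3]
 [334.8 176.7]]
a+side [ 0.5844 -0.3344  0.1573] [np.float64(0.0027819784195404996), np.float64(0.002781978419540545)]
abs [ 0.6022 -0.2382  0.2155] [np.float64(0.0802607999353435), np.float64(0.07545165969162353), np.float64(0.025928627889784048)]
a+side338 [ 0.5804 -0.3358  0.152 ] [np.float64(0.001180323837362549), np.float64(0.0011803238373623063)]
```

Run:
```python
from h import *
np.set_printoptions(precision=4,suppress=True)
mb=camera_model('wrist');pb=[]
print('exp',proj(mb,[.583,-.335,.155]))
for i in range(3):
    ib=camera('wrist')
    pb+=[r['xy'] for r in pinpoint('wrist','lens') if r['xy'][0]>480][:1]
print(np.round(pb,1))
d=np.load('va.npz');k=d['k'];ma=dict(R=d['R'],t=d['t'],fx=k[0],fy=k[1],cx=k[2],cy=k[3])
if pb: print('lens ab',*tri([ray(ma,(411.5,136)),ray(mb,np.median(pb,0))]))
# match housing/lens texture between views: SIFT-free: phase of sub-patches by template matching with rescale
A=d['im'];ga=cv2.cvtColor(A,6+1);gb=cv2.cvtColor(ib,7)
for (x,y,w) in [(418,135,14),(437,95,10),(437,178,10),(500,89,10),(494,177,10),(565,138,14)]:
    T=ga[y-w:y+w+1,x-w:x+w+1]
    z=.215 if x>550 else .17
    c=proj(mb,atz(ma,(x,y),z));
    x0,y0=int(c[0])-w-30,int(c[1])-w-20
    if x0<0 or y0<0: x0=max(x0,0);y0=max(y0,0)
    S=gb[y0:y0+2*w+41,x0:x0+2*w+61]
    if S.shape[0]<T.shape[0] or S.shape[1]<T.shape[1]: print('out',c);continue
    r=cv2.matchTemplate(S,T,5);_,v,_,p=cv2.minMaxLoc(r)
    q=(x0+p[0]+w,y0+p[1]+w);print((x,y),q,round(v,2),*tri([ray(ma,(x,y)),ray(mb,q)]))
```

```text
exp [580.2952 162.147 ]
[[581.3 163.4]
 [579.  166.1]
 [579.  160.3]]
lens ab [ 0.5818 -0.3357  0.1533] [np.float64(0.0002474777631955188), np.float64(0.0002474777631953413)]
(418, 135) (569, 166) 0.77 [ 0.5809 -0.3466  0.1298] [np.float64(0.001998196890914027), np.float64(0.001998196890913938)]
(437, 95) (598, 126) 0.97 [ 0.61   -0.3506  0.1374] [np.float64(0.0009641731029625088), np.float64(0.0009641731029627371)]
(437, 178) (599, 204) 0.96 [ 0.5572 -0.3599  0.155 ] [np.float64(0.00010110194507286863), np.float64(0.00010110194507313098)]
out [683.6862 121.2239]
out [664.8972 204.8382]
out [780.2021 174.5542]
```

Run:
```python
from h import *
np.set_printoptions(precision=4,suppress=True)
d=np.load('va.npz');k=d['k'];ma=dict(R=d['R'],t=d['t'],fx=k[0],fy=k[1],cx=k[2],cy=k[3])
print('yfoot',atz(ma,(270,33),0));m=camera_model('wrist');ms=camera_model('side');mt=camera_model('top')
b=np.load('vb.npz')['P']
print('ylens',*tri([ray(m,np.median(b,0)),ray(ms,(308.5,201.5))]), *tri([ray(mt,(364,200)),ray(ms,(308.5,201.5))]))
im=camera('wrist');h=cv2.cvtColor(im,cv2.COLOR_RGB2HSV)
t=camera('top');ht=cv2.cvtColor(t,cv2.COLOR_RGB2HSV)
for n,mm,H in(('w',m,h),('top',mt,ht)):
    Y=((abs(H[:,:,0].astype(int)-28)<5)&(H[:,:,1]>170)&(H[:,:,2]>90)).astype(np.uint8)
    c=max(cv2.findContours(Y,0,1)[0],key=cv2.contourArea)
    W=np.array([atz(mm,p[0],.19)[:2] for p in c]);print(n,'yellow extents at z.19',W.min(0),W.max(0),len(c))
s=camera('side')
g=cv2.cvtColor(s,7);print(g[168:190,324:350])
```

```text
yfoot [ 0.6541 -0.2128  0.    ]
ylens [ 0.6519 -0.1841  0.1506] [np.float64(0.0026581970922864356), np.float64(0.0026581970922863523)] [ 0.6507 -0.1746  0.1542] [np.float64(0.001784603480014895), np.float64(0.0017846034800150974)]
w yellow extents at z.19 [ 0.634  -0.1853] [ 0.6373 -0.179 ] 36
top yellow extents at z.19 [ 0.5517 -0.5019] [ 0.5565 -0.4994] 5
[[ 50  40  40  42  44  45  44  43  44  45  45  44  43  43  44  43  44  43
   44  50  66  88 107 116 119 119]
 [ 37  34  36  40  43  42  41  42  43  42  42  41  41  41  40  40  39  39
   39  39  48  68  96 114 118 120]
 [ 33  33  34  35  37  35  37  37  36  37  35  37  36  34  34  36  36  34
   34  33  37  58  91 112 118 119]
 [ 30  31  32  34  32  32  32  32  33  32  33  32  34  34  32  32  31  30
   30  30  36  55  88 111 119 118]
 [ 32  31  29  31  30  30  30  31  30  33  32  34  37  36  35  33  33  28
   30  28  33  56  89 112 118 119]
 [ 34  31  29  29  29  31  30  29  31  33  35  39  39  39  37  34  31  31
   30  31  35  56  89 112 118 118]
 [ 50  37  31  30  30  30  29  30  34  34  37  43  50  52  49  41  35  32
   30  29  3
[... 958 characters left out ...]
70  69  68
   68  69  80  98 113 118 120 119]
 [119 116 106  87  70  61  65  70  74  79  91 100 102 103 103 104 104 105
  102 103 107 112 118 119 120 119]
 [118 119 116 109  97  87  88  94  96 100 109 115 117 117 118 117 117 117
  117 117 118 118 120 118 119 119]
 [119 119 119 116 110  97  97 104 107 109 113 119 119 119 119 120 120 119
  120 120 119 118 120 119 119 120]
 [119 120 119 118 112  99  99 105 108 111 114 118 118 120 120 119 120 119
  119 119 119 119 119 119 120 120]
 [119 119 120 118 112  99  98 106 109 110 115 118 119 120 119 120 120 120
  119 120 119 119 119 119 120 120]
 [120 119 119 118 112 101  99 106 108 109 115 118 119 119 120 120 119 119
  120 119 120 119 119 119 119 120]]
```

{"method": "move_arm", "body": {"jaw": [0.85, 0.85, 0.85, 0.85, 0.85, 0.85, 0.85, 0.85, 0.85, 0.85], "delta_pos": [[0.006, -0.005, 0], [0.006, -0.005, 0], [0.006, -0.005, 0], [0.006, -0.005, 0], [0.006, -0.005, 0], [0.006, -0.005, 0], [0.006, -0.005, 0], [0.006, -0.005, 0], [0.005, -0.005, 0], [0.004, -0.005, 0]], "yaw": [0.12, 0.12, 0.12, 0.12, 0.12, 0.12, 0.12, 0.12, 0.12, 0.12]}}

```text
time: 13.82
ee_pos: [0.5576, -0.212, 0.4345]
tcp_rot: [-180.0, -0.0, 78.4]
wrist_force: [0.2, -0.1, 0.2]
opening: 0.0256
grasp_force: 39.6
```

{"method": "move_arm", "body": {"jaw": [0.85, 0.85, 0.85, 0.85, 0.85, 0.85, 0.85, 0.85, 0.85], "delta_pos": [[0, 0, 0], [0, 0, 0], [0, 0, 0], [0, 0, 0], [0, 0, -0.02], [0, 0, -0.02], [0, 0, -0.02], [0, 0, -0.01], [0, 0, 0]], "yaw": [0.12, 0.12, 0.12, 0.04, 0, 0, 0, 0, 0]}}

```text
time: 14.57
ee_pos: [0.5569, -0.2116, 0.3622]
tcp_rot: [-179.8, -0.1, 100.9]
wrist_force: [-0.6, -0.4, -1.5]
opening: 0.0258
grasp_force: 39.7
```

```bash
cat > chk.py <<'E'
from h import *
np.set_printoptions(precision=4,suppress=True)
o=bot.get_obs();print(o['time'],o['ee_pos'],o['tcp_rot'],o['opening'],o['grasp_force'],o['wrist_force'])
ms=camera_model('side');s=camera('side');cv2.imwrite('pics/s9.png',s[:,:,::-1])
pr=o['ee_pos']-[0,0,.207]
p0=proj(ms,pr);pt=proj(ms,pr+[0,0,.07]);tip=proj(ms,pr-[0,0,.08]);print('exp origin',p0,'top',pt,'tip',tip,'lens exp',proj(ms,[.582,-.336,.154]))
g=cv2.cvtColor(s,7).astype(int)
c=int(round(p0[0]));r=int(round(p0[1]))
print('cols at mid-handle',c-12,g[r-6,c-12:c+13]);print('stem',g[r+12,c-12:c+13])
print('rows',r-12,g[r-12:r+12,c-3],'\n',g[r-12:r+12,c+4])
E
python3 chk.py
```

```text
14.5667 [ 0.5569 -0.2116  0.3622] [-179.8124   -0.1167  100.944 ] 0.025801849565626547 39.65002657379955 [-0.5762 -0.3927 -1.4956]
exp origin [347.7748 195.4301] top [348.6982 167.325 ] tip [346.7804 225.6968] lens exp [336.7462 177.7234]
cols at mid-handle 336 [120 119 119 119 121 120 124 130 135 137 136 135 136 135 135 134 136 132
 128 121 121 119 119 119 119]
stem [129 128 128 128 127 125 125 127 126 124 119 114 112 117 123 125 123 117
 115 114 112 113 113 113 113]
rows 183 [130 132 136 137 137 136 137 136 135 136 135 134 134 122 107 111 118 119
 120 118 120 119 120 123] 
 [135 135 135 135 134 135 136 134 134 129 130 129 129 125 122 120 119 120
 120 120 119 119 121 122]
```

{"method": "move_arm", "body": {"jaw": [0.85, 0.85, 0.85, 0.85, 0.85, 0.85, 0.85], "delta_pos": [[0.001, 0, -0.01], [0, 0, -0.01], [0, 0, -0.006], [0, 0, 0], [0, 0, 0], [0, 0, 0], [0, 0, 0]], "yaw": [0.005, 0, 0, 0, 0, 0, 0]}}

```text
time: 15.2
ee_pos: [0.5583, -0.2118, 0.3392]
tcp_rot: [180.0, 0.0, 101.2]
wrist_force: [0.6, -0.9, -0.5]
opening: 0.0257
grasp_force: 39.7
```

```bash
python3 chk.py
python3 - <<'E'
from h import *
camera('side')
for th in('display','lens','pot','tester','skewer'): print(th,[(np.round(r['xy'],1),round(r['confidence'],2)) for r in pinpoint('side',th)])
E
```

```text
15.2 [ 0.5583 -0.2118  0.3392] [179.9609   0.0234 101.2263] 0.025651181351846096 39.65346255339682 [ 0.562  -0.9378 -0.4848]
exp origin [346.9187 204.2716] top [347.8091 176.6814] tip [345.9592 234.0002] lens exp [336.7462 177.7234]
cols at mid-handle 335 [119 120 120 119 119 116 115 123 133 136 135 135 134 136 135 135 129 120
 115 117 118 119 118 120 119]
stem [120 120 123 125 124 124 123 124 125 124 120 115 117 122 125 125 124 124
 124 126 126 124 125 125 126]
rows 192 [130 131 134 136 135 135 136 136 135 135 136 135 134 133 128 125 124 126
 126 127 126 125 125 124] 
 [134 133 131 130 129 130 129 128 125 126 126 129 131 128 126 125 125 126
 125 125 126 127 127 125]
display []
lens [(array([305.8, 201.9]), 0.84), (array([338.4, 178.2]), 0.53)]
pot [(array([369.8, 261.1]), 0.79), (array([433.2, 305.9]), 0.61), (array([243.7, 288.7]), 0.41)]
tester [(array([383.5, 293.2]), 0.58)]
skewer [(array([403.1, 314.2]), 0.61)]
```

```bash
python3 -c "
from workcell import bot
print(bot.job_done())"
```

```text
the job is handed in; nothing more can be done
None
```

I dipped the thermometer about 33 mm below the pot's rim, then handed in at about 15 s with it held upright, display towards the black camera, 12 cm from the lens by my measurements; I don't have the verdict.

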